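# Set the brake of the bowl turntable

## Task

Take the round wooden foot blank from the bench and balance it, lying flat and centred, on the crown of the upside-down bowl, and let go of it. Then, with that load on, turn the turntable's wing-headed brake screw clockwise until it seats, and back it off a quarter turn. Finish while still gripping the screw there, with the foot still balanced on the bowl and the other things on the bench left where they are.

Things in the scene. Friction and masses are not known exactly. Their poses are not given: they have to be found in the camera images.
- foot_center (a point): the foot blank: a plain light-wood disc, 50 mm in diameter and 30 mm tall, 30 to 60 g, lying flat on the bench to the left of the turntable; this point is its centre, half-way up; z is its axis. It is the only round straight-sided one: a square block and a waisted knob lie near it
- crown (a point): the highest point of the upside-down wooden bowl, 87 mm above the bench. The bowl is a smooth cap of a sphere of radius 80 mm, 50 mm tall and 148 mm wide at the rim; it sits on a round turntable (160 mm) that turns stiffly about the vertical through this point. The flat underside of the foot rests on this point, so the foot's centre is then 15 mm above it
- stand: the plywood base of the turntable, fixed to the bench, a disc 184 mm wide and 18 mm thick with a tongue along its own -y; origin on the bench under the crown; z up. On the tongue, 155 mm from the turntable's axis along -y, stands a grey block 50 x 50 mm, its top 50 mm above the bench, carrying the screw
- screw_grip (a point): the brake screw's steel wing head: an upright flat bar 42 mm long (its own x), 12 mm thick (its own y) and 32 mm tall on a round flange 34 mm wide, on a vertical axis. This point is on the axis, 80 mm above the bench, 11 mm below the top of the bar and 23 mm above the flange; it turns with the screw, x along the bar; z up. The screw does not rise or sink noticeably
- screw (a joint): angle of the brake screw in rad: it grows as the screw is turned clockwise seen from above, and stops hard at 3.0, where the screw is seated; it starts 1.0 to 2.6 rad short of that. A quarter turn is 1.57. Turning takes about 0.05 N m and it stays where it is left
- square_blank: a square wooden block, 42 x 42 x 30 mm, a bystander lying near the foot; origin: centre of its underside
- drawer_knob: a small turned wooden drawer knob standing up, 38 mm wide at its head, 42 mm tall, narrow waist, a bystander; origin: centre of its underside
- sanding_block: a cork sanding block 80 x 50 x 30 mm, bystander; origin: centre of its underside
- chisel: a chisel lying on the bench, 250 mm long, 24 mm thick at the handle, bystander; origin: underside near its middle, blade to its +x
- glue: a white bottle, 60 mm wide and 170 mm tall, standing, bystander; origin: centre of its underside
- pencil_pot: a dark steel pot, 80 mm wide and 100 mm tall, bystander; origin: centre of its underside
- offcut: a plywood offcut 120 x 55 x 20 mm, bystander; origin: centre of its underside
Things that resemble listed ones, but are neither listed nor needed, are in the scene too. What is shaped like the part that bears foot_center but red or turquoise is not meant.

How it is judged:
By the outcome, as a careful person would: the job done as asked, in the order asked, and still so for the second after the job is handed in, while the arm keeps its last pose, push and grip.
It also fails if it takes over 72 s, if anything falls off the work surface, if the arm or the gripper's body presses on something with over 40 N, if the wrist force passes 120 N, or if a joint passes its speed limit or range.

## Robot

A 6-joint arm with a two-finger parallel gripper is mounted at the origin on the work surface. World frame = base frame: x ahead of the robot, y to its left, z up, the work surface at z = 0. Lengths are in m, angles in rad, forces in N, time in s.
With the tool pointing down it reaches from about 0.375 to 0.925 m from the base axis. Payload 5.7 kg.
Tool frame: the origin (TCP) lies midway between the tips of the shut fingers; the grasp point (between the pads) lies 19 mm behind it; z points along the fingers, y is the line along which they close (so a half turn about z gives the same grasp; the last joint's range is limited). The gripper opens to 88 mm and grips with 3 to 60 N. Pads are 20 mm wide; open, the fingers measure 115 mm over their backs; the gripper's body (75 mm by 178 mm) begins 61 mm behind the grasp point.
Start: joints at [1.035, 0.359, 1.51, -0, 1.272, -0.115], TCP at [0.245, 0.548, 0.195] pointing down, gripper open.
Joint ranges: [-2.97, 2.97], [-1.01, 2.36], [0.21, 2.38], [-0.96, 4.11], [0.2, 2.71], [-2.98, 2.98]. Speed limits (rad/s): [2.39, 2.39, 3.14, 3.14, 3.14, 3.14].

## Interface

Orientations are given as a unit quaternion [x, y, z, w].
In Python, from bench import move_ptp, servo_line, goto_joints, move_gripper, sleep, inverse_kinematics, capture, PlanningError, close_job, spot_in, silhouettes, current_clock, current_joint_pos, current_qvel, current_joint_torque, current_position, current_orientation, current_force, current_torque, current_finger_gap, current_grip_force gives the robot as it stands. Calls block until the motion is done:
- move_ptp(position, orientation): joint-space move of the TCP to a pose.
- servo_line(position, orientation=None, rate=0.15, contact_N=None): straight line of the TCP; orientation=None keeps the orientation; rate is the mean speed in m/s. With contact_N (N) it stops when the force on the tool has changed by that much, and returns True; else False.
- goto_joints(angles): joint-space move.
- move_gripper(opening): finger opening in m; the grip force is fixed at half the most; returns when the fingers have stopped.
- sleep(seconds).
- inverse_kinematics(position, orientation): joint angles nearest the present ones, or None.
- capture(name): name is "side" or "top" or "wrist"; returns a dict with "image" (384x512x3 uint8, blue, green, red), "range_z" (384x512 float32, m along the optical axis (not along the pixel's ray), 0 where there is no reading), "intrinsics" (3x3 intrinsics, pixels), "R" (3x3) and "t" (3): a world point X has camera coordinates R X + t. Camera axes: x right, y down, z forward; pixel columns grow to the right and rows downward; lengths in m; the calibration is good to about 2 mm. A picture is of the moment at which its call begins.
A pose or a line that the arm cannot do raises PlanningError and nothing moves.
- close_job(): hands the job in; it is judged then, once.
Trained networks look in the newest picture that a camera, given by its name, has taken for a name from the list of things; names that differ only in an ending like _2 or _b are one class to them, and where a whole thing is asked for, a point or a joint stands for the part that bears it (a point fixed in the world has none). Each returns a list of dicts, best first, with "conf" (0 to 1); they miss things now and then, are a little off and sometimes report something else, mostly with a low value. They report only what shows in the picture. A call takes as long as a camera call. They do not tell look-alikes from the thing itself.
- spot_in(camera, query): "xy" ([column, row] in pixels, amid what is visible of it).
- silhouettes(camera, query): "region" (384x512 bool, what is visible of it) and "xy" ([column, row] in pixels, amid what is visible of it).
Readings, each from a call of its own:
- current_clock(): time.
- current_joint_pos(): joint angles.
- current_qvel(): joint speeds.
- current_joint_torque(): joint torques, N m.
- current_position(): TCP position.
- current_orientation(): TCP orientation.
- current_force(): force on the tool from outside, world axes, zero at the start.
- current_torque(): the same for the moment, N m.
- current_finger_gap(): finger opening in m.
- current_grip_force(): force on a finger pad.
Only numpy, scipy, OpenCV 4.12 (cv2) and the standard library are available. Lean on these libraries where they do the work, as an engineer would, in place of code of your own. Each camera call takes 0.05 s, during which the arm holds its last target. There are 200 camera calls.

## Working session

There is one attempt and no reset: what is moved stays moved. The work goes in short steps, each a Python script; the robot and the scene stay as the last script left them, time stands still between calls to the robot, and variables do not carry over. Pictures are saved under pics/ and viewed, at most 10 in all, crops included, and the job is handed in when it is done.

```bash
ls; mkdir -p pics; cat > h.py <<'E'
import numpy as np, cv2
from bench import *
def pts(c, mask=None):
    z=c["range_z"]; v,u=np.nonzero((z>0) if mask is None else (mask&(z>0)))
    K=c["intrinsics"]; d=z[v,u]
    P=np.stack([(u-K[0,2])/K[0,0]*d,(v-K[1,2])/K[1,1]*d,d],1)
    return (P-c["t"])@c["R"]
def ray(c,xy,h):
    K=c["intrinsics"]; r=c["R"].T@np.array([(xy[0]-K[0,2])/K[0,0],(xy[1]-K[1,2])/K[1,1],1])
    o=-c["R"].T@c["t"]; return o+r*(h-o[2])/r[2]
E
python3 - <<'E'
from h import *
ims=[]
for n in ["top","side"]:
    c=capture(n); im=c["image"].copy(); ims.append(im)
    print(n,-c["R"].T@c["t"])
    for q in ["foot_center","screw_grip","stand","crown","square_blank","drawer_knob"]:
        for s in silhouettes(n,q)[:3]:
            P=pts(c,s["region"])
            if len(P)<5: continue
            hi=np.percentile(P[:,2],95); T=P[P[:,2]>hi-.005]
            print(q,round(s["conf"],2),np.round(s["xy"]),"hi%.3f"%hi,"top",T.mean(0).round(3),"mid",((P.min(0)+P.max(0))/2).round(3), np.ptp(P,axis=0).round(3))
    cv2.imwrite(f"pics/{n}0.png",im)
cv2.imwrite("pics/a.png",cv2.resize(ims[0],(800,600)))
E
```

```text
pics
top [ 0.38804117 -0.0306274   0.98782915]
foot_center 0.76 [132. 156.] hi0.032 top [0.642 0.326 0.03 ] mid [0.644 0.326 0.016] [0.053 0.049 0.038]
foot_center 0.69 [117. 267.] hi0.033 top [0.34 0.34 0.03] mid [0.34  0.34  0.021] [0.044 0.049 0.028]
foot_center 0.69 [149. 259.] hi0.032 top [0.36  0.258 0.03 ] mid [0.359 0.259 0.016] [0.046 0.049 0.036]
screw_grip 0.63 [290. 162.] hi0.093 top [ 0.613 -0.105  0.091] mid [ 0.614 -0.105  0.074] [0.034 0.032 0.041]
stand 0.8 [247. 192.] hi0.083 top [0.538 0.003 0.083] mid [ 0.546 -0.019  0.046] [0.223 0.258 0.097]
crown 0.82 [242. 197.] hi0.083 top [0.525 0.022 0.082] mid [0.527 0.022 0.05 ] [0.161 0.164 0.075]
crown 0.52 [124. 197.] hi0.032 top [0.517 0.336 0.03 ] mid [0.516 0.336 0.016] [0.049 0.049 0.038]
square_blank 0.49 [167. 171.] hi0.033 top [0.589 0.216 0.03 ] mid [0.589 0.216 0.016] [0.053 0.053 0.037]
drawer_knob 0.58 [165. 222.] hi0.042 top [0.446 0.22  0.04 ] mid [0.447 0.22  0.021] [0.037 0.037 0.049]
side [0.33644286 0.55521936 0.72218245]
foot_center 0.88 [198. 357.] hi0.032 top [0.517 0.338 0.03 ] mid [0.52  0.332 0.0
[... 274 characters left out ...]
 0.615 -0.103  0.09 ] mid [ 0.634 -0.141  0.046] [0.071 0.11  0.096]
stand 0.69 [240. 224.] hi0.082 top [0.537 0.009 0.082] mid [ 0.552 -0.039  0.045] [0.232 0.306 0.099]
crown 0.73 [240. 226.] hi0.083 top [0.526 0.024 0.081] mid [0.529 0.015 0.052] [0.163 0.173 0.07 ]
square_blank 0.72 [187. 291.] hi0.031 top [0.591 0.219 0.03 ] mid [0.596 0.215 0.016] [0.065 0.06  0.035]
square_blank 0.36 [241. 223.] hi0.082 top [0.538 0.007 0.082] mid [ 0.557 -0.054  0.045] [0.242 0.336 0.099]
drawer_knob 0.65 [250. 308.] hi0.041 top [0.448 0.221 0.039] mid [0.447 0.211 0.021] [0.035 0.056 0.045]
drawer_knob 0.41 [210. 123.] hi0.166 top [ 0.715 -0.289  0.167] mid [ 0.714 -0.283  0.086] [0.054 0.045 0.171]
```

View pics/top0.png

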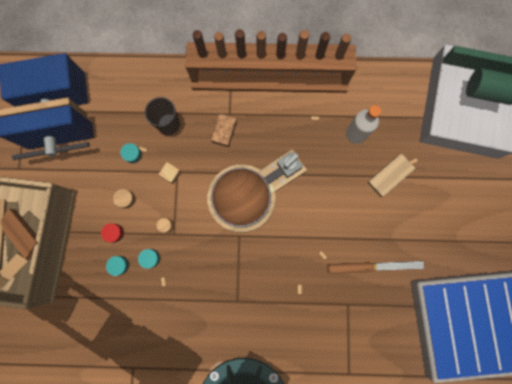

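View pics/side0.png

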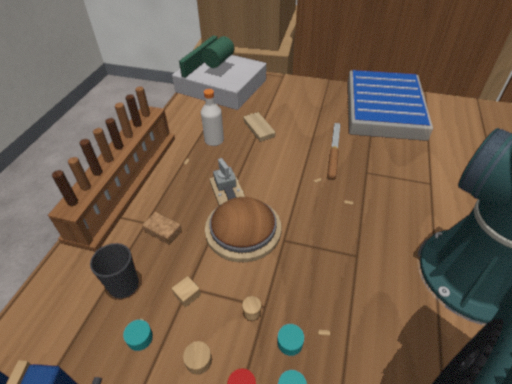

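The top view shows the plain light-wood disc at (123,198), about world (0.517, 0.337), with the square block at (168,172) and the knob at (165,225). The bowl is at (242,197) and the screw at (290,162). The side view agrees: foot at (198,357), bowl at (240,226), screw at (224,170). The turquoise and red discs are decoys. Next I look from near with the wrist camera.

```bash
cat >> h.py <<'E'
from scipy.spatial.transform import Rotation as Ro
def down(a):  # finger line at world angle a
    y=np.array([np.cos(a),np.sin(a),0]); z=np.array([0,0,-1.]); return Ro.from_matrix(np.stack([np.cross(y,z),y,z],1)).as_quat()
def near(P,xy,r): return P[np.hypot(P[:,0]-xy[0],P[:,1]-xy[1])<r]
def circ_top(P,xy,r,lo,hi):
    Q=near(P,xy,r); Q=Q[(Q[:,2]>lo)&(Q[:,2]<hi)]
    (cx,cy),rad=cv2.minEnclosingCircle(Q[:,:2].astype(np.float32)); return cx,cy,rad,np.median(Q[:,2]),Q[:,:2].mean(0)
def sphere(P,xy,r,lo):
    from scipy.optimize import least_squares
    Q=near(P,xy,r); Q=Q[Q[:,2]>lo]
    return least_squares(lambda p:np.linalg.norm(Q-p,axis=1)-.08,[*xy,.007],loss="soft_l1",f_scale=.002).x,len(Q)
E
python3 - <<'E'
from h import *
print(current_orientation(), down(np.pi/2))
c=capture("top"); P=pts(c); print("top foot",circ_top(P,(.517,.337),.04,.024,.04)); print("sphere",sphere(P,(.526,.022),.065,.045))
c=capture("side"); P=pts(c); print("side foot",circ_top(P,(.517,.337),.04,.024,.04)); print("sphere",sphere(P,(.526,.022),.065,.045))
# wrist looks
def best(p):
    qs=[inverse_kinematics(p,down(a)) for a in (np.pi/2,-np.pi/2)]; qs=[q for q in qs if q is not None]
    return min(qs,key=lambda q:abs(q[5]))
for n,p in (("foot",(.5,.32,.25)),("foot2",(.53,.34,.2))):
    goto_joints(best(p)); c=capture("wrist"); cv2.imwrite(f"pics/w_{n}.png",c["image"])
    print(n,"cam",-c["R"].T@c["t"])
    P=pts(c)
    try: print(circ_top(P,(.517,.337),.04,.024,.04))
    except Exception as e: print(e)
    for s in silhouettes("wrist","foot_center")[:3]: print(s["conf"],s["xy"],ray(c,s["xy"],.03))
print(current_joint_pos(),current_clock())
E
```

```text
[ 2.08838372e-01  9.77950170e-01 -8.62098841e-06 -5.60251931e-06] [3.061617e-17 1.000000e+00 0.000000e+00 0.000000e+00]
top foot (0.5165815353393555, 0.33608773350715637, 0.02513444609940052, np.float64(0.029630969124907952), array([0.51624486, 0.33639676]))
sphere (array([0.52600175, 0.02150544, 0.00466241]), 1939)
side foot (0.5177270770072937, 0.3368813395500183, 0.025301000103354454, np.float64(0.029905760739186264), array([0.51703208, 0.3378972 ]))
sphere (array([0.52741447, 0.02065554, 0.00460994]), 1930)
foot cam [0.4245822  0.32132468 0.43888698]
(0.5166646838188171, 0.33585476875305176, 0.025034505873918533, np.float64(0.028928980077170867), array([0.51599349, 0.33571744]))
0.95 [290.5, 103.4] [0.4275075  0.36251037 0.03      ]
0.87 [260.0, 259.2] [0.63656559 0.32606746 0.03      ]
0.8 [202.8, 42.8] [0.35983862 0.2589223  0.03      ]
foot2 cam [0.45437658 0.34129671 0.38772683]
(0.5165539979934692, 0.3361774682998657, 0.0251093041151762, np.float64(0.02897563213274267), array([0.51607342, 0.33604649]))
0.68 [242.4, 254.6] [0.63247062 0.32360802 0.03      ]
0.67 [257.4, 6.5] [0.36374126 0.34123335 0.03      ]
0.66 [254.3, 160.0] [0.51676304 0.33808425 0.03      ]
[ 4.61615190e-01  3.96015947e-01  1.43584512e+00  1.33160500e-06
  1.30953635e+00 -1.11000576e+00] 2.6583
```

View pics/w_foot2.png

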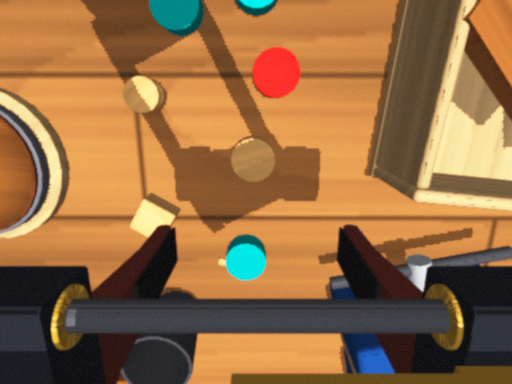

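The foot is at (253,160) in the wrist image, matching (0.5166, 0.3362) from all the views, with a top height of 0.03. The nearest objects are clear of fingers closing along y. Next I look at the bowl and screw from near, then pick the foot.

```bash
cat >> h.py <<'E'
def best(p,a=np.pi/2):
    qs=[inverse_kinematics(p,down(b)) for b in (a,a+np.pi)]; qs=[q for q in qs if q is not None]
    return min(qs,key=lambda q:abs(q[5]))
def go(p,a=np.pi/2): goto_joints(best(p,a))
E
python3 - <<'E'
from h import *
for n,p in (("scr",(.67,-.09,.24)),("bowl",(.60,.03,.25)),("bowl2",(.57,.0,.28))):
    go(p); c=capture("wrist"); cv2.imwrite(f"pics/w_{n}.png",c["image"]); P=pts(c)
    print(n,"sphere",sphere(P,(.526,.021),.065,.045))
    Q=near(P,(.614,-.105),.035); Q=Q[(Q[:,2]>.072)&(Q[:,2]<.1)]
    if len(Q)>10:
        r=cv2.minAreaRect((Q[:,:2]*1000).astype(np.float32)); print("bar",r,len(Q),np.percentile(Q[:,2],90),Q.mean(0))
        T=Q[Q[:,2]>.085]; print("bartop",cv2.minAreaRect((T[:,:2]*1000).astype(np.float32)),len(T))
f=(.5166,.3362)
go((*f,.12)); servo_line((*f,.004),rate=.12,contact_N=8); print(current_position())
move_gripper(0.03); print(current_finger_gap(),current_grip_force())
servo_line((*f,.20),rate=.2); print(current_finger_gap(),current_grip_force(),current_clock())
E
```

```text
scr sphere (array([0.5262028 , 0.02113247, 0.00415862]), 3153)
bar ((615.7578125, -105.97509765625), (12.676555633544922, 42.003196716308594), 46.025352478027344) 507 0.09068332188794906 [ 0.61792351 -0.10583364  0.08680947]
bartop ((615.5682373046875, -105.98975372314453), (12.392204284667969, 41.75067901611328), 46.02534866333008) 381
bowl sphere (array([0.52643087, 0.02099598, 0.00395648]), 7544)
bar ((615.7224731445312, -105.60067749023438), (11.996034622192383, 42.033294677734375), 45.62849044799805) 601 0.09060797423173884 [ 0.61665521 -0.10382443  0.08635867]
bartop ((615.70068359375, -105.6492919921875), (11.987960815429688, 41.98950958251953), 45.338993072509766) 436
bowl2 sphere (array([0.54807809, 0.02847537, 0.1654661 ]), 13376)
bar ((615.2509765625, -105.83393859863281), (12.678650856018066, 41.71522521972656), 45.38002395629883) 477 0.09058612794821581 [ 0.6162919  -0.1044834   0.08723011]
bartop ((615.3096923828125, -105.9483871459961), (12.546814918518066, 41.44361114501953), 44.840633392333984) 381
[0.51725539 0.33650622 0.0047103 ]
0.030081088132318266 0.0
0.030395831784118074 0.0 11.2833
```

View pics/w_scr.png

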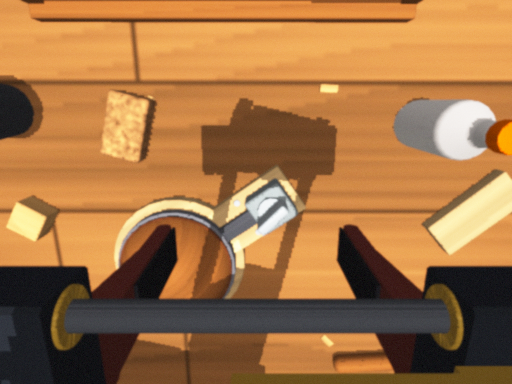

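The screw bar is at (268,208), diagonal, and measured consistently at (0.6155, -0.1058). But the grasp read 30 mm with no force, so the fingers missed the foot. I need to see what happened.

```bash
python3 - <<'E'
from h import *
a=[]
for n in ["wrist","top","side"]:
    c=capture(n); a.append(c["image"])
    P=pts(c)
    for s in silhouettes(n,"foot_center")[:6]:
        Q=pts(c,s["region"]); print(n,round(s["conf"],2),s["xy"],np.median(Q,0).round(3))
print(current_position(),current_orientation(),current_finger_gap())
cv2.imwrite("pics/miss.png",cv2.resize(np.vstack([np.hstack(a[:2]),np.hstack([a[2],a[2]*0])]),(800,600)))
E
```

```text
wrist 0.71 [251.0, 267.0] [0.636 0.327 0.029]
wrist 0.69 [258.7, 10.0] [0.354 0.34  0.029]
wrist 0.6 [256.9, 170.3] [0.515 0.336 0.029]
wrist 0.57 [181.5, 21.7] [0.364 0.26  0.029]
wrist 0.56 [279.3, 86.9] [0.424 0.36  0.029]
wrist 0.32 [20.5, 180.7] [0.526 0.08  0.042]
top 0.82 [123.7, 195.9] [0.516 0.332 0.029]
top 0.82 [113.2, 231.4] [0.424 0.357 0.029]
top 0.8 [150.2, 261.9] [0.361 0.256 0.029]
top 0.6 [118.7, 269.8] [0.339 0.335 0.029]
top 0.52 [130.0, 152.5] [0.639 0.323 0.029]
side 0.87 [287.6, 338.1] [0.361 0.264 0.029]
side 0.79 [240.5, 376.9] [0.429 0.353 0.03 ]
side 0.73 [287.8, 374.6] [0.345 0.33  0.03 ]
side 0.67 [132.7, 336.9] [0.637 0.339 0.029]
side 0.57 [198.6, 354.0] [0.516 0.34  0.03 ]
[0.51624716 0.33599718 0.19916199] [ 2.99363934e-05  9.99999732e-01 -3.20652747e-04 -6.57422224e-04] 0.029842845581698647
```

View pics/miss.png

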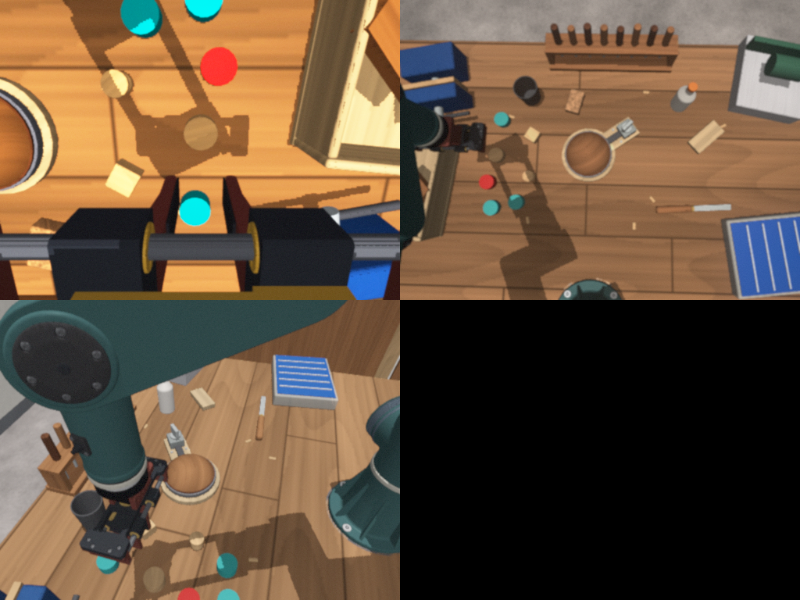

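The foot still stands untouched at (0.516, 0.336); in the side view the gripper hovers near it. I'll check where the fingertips really are, using the depth of all three cameras.

```bash
python3 - <<'E'
from h import *
t=np.array(current_position()); print(t)
for n in ["wrist","top","side"]:
    c=capture(n); P=pts(c)
    q=c["R"]@t+c["t"]; q=c["intrinsics"]@q; print(n,"tcp px",q[:2]/q[2])
    Q=near(P,t[:2],.16); Q=Q[(Q[:,2]>.12)&(Q[:,2]<.26)]
    if len(Q):
        print(len(Q),Q.min(0).round(3),Q.max(0).round(3))
        for lo in np.arange(.16,.26,.02):
            S=Q[(Q[:,2]>lo)&(Q[:,2]<lo+.02)]
            if len(S)>5: print(" %.2f"%lo,len(S),np.percentile(S,2,axis=0).round(3),np.percentile(S,98,axis=0).round(3))
E
```

```text
[0.51624716 0.33599718 0.19916199]
wrist tcp px [255.41401361 225.44918272]
1671 [0.469 0.312 0.12 ] [0.534 0.494 0.26 ]
 0.22 548 [0.504 0.314 0.226] [0.525 0.36  0.24 ]
 0.24 1083 [0.504 0.313 0.24 ] [0.525 0.36  0.26 ]
top tcp px [ 93.46058064 187.25268977]
18 [0.469 0.481 0.12 ] [0.51  0.491 0.124]
side tcp px [183.25872572 310.63597343]
176 [0.505 0.314 0.227] [0.522 0.362 0.26 ]
 0.22 82 [0.505 0.314 0.227] [0.52  0.362 0.24 ]
 0.24 94 [0.505 0.315 0.241] [0.516 0.362 0.26 ]
```

The fingertips are 27 mm higher than the TCP reading says, so they closed just above the foot. I'll check whether that depends on the opening.

```bash
python3 - <<'E'
from h import *
t=np.array(current_position())
for g in (0.0,.05,.088):
    move_gripper(g); t=np.array(current_position())
    print("gap",g,current_finger_gap(),current_grip_force(),"t",t)
    for n in ["wrist","side"]:
        c=capture(n); P=pts(c)
        Q=near(P,t[:2],.075); Q=Q[(Q[:,2]>.12)&(Q[:,2]<.26)]
        print(n,len(Q),Q.min(0).round(3),Q.max(0).round(3), np.sort(Q[:,2])[:6].round(4))
print(current_clock())
E
```

```text
gap 0.0 0.0008002112471373144 0.0 t [0.51657893 0.33618119 0.20001446]
wrist 1144 [0.504 0.327 0.226] [0.526 0.347 0.26 ] [0.2257 0.2261 0.2266 0.2269 0.2269 0.227 ]
side 155 [0.505 0.327 0.228] [0.529 0.348 0.259] [0.2284 0.2291 0.2292 0.2293 0.2304 0.2305]
gap 0.05 0.04988512035311751 0.0 t [0.51659251 0.33625227 0.2000166 ]
wrist 1936 [0.504 0.302 0.226] [0.526 0.371 0.26 ] [0.2259 0.2261 0.2262 0.2262 0.2262 0.2263]
side 241 [0.505 0.304 0.227] [0.527 0.372 0.26 ] [0.2274 0.2276 0.2277 0.2278 0.2278 0.2278]
gap 0.088 0.08787117485498486 0.0 t [0.51658762 0.33620503 0.20000696]
wrist 2616 [0.504 0.284 0.226] [0.527 0.39  0.26 ] [0.2256 0.2258 0.2265 0.2265 0.2265 0.2266]
side 185 [0.505 0.284 0.228] [0.527 0.39  0.26 ] [0.2277 0.2279 0.2281 0.2283 0.2284 0.2284]
14.3
```

The offset is constant: the tips are about 27 mm behind the stated TCP, with x and y fine. I'll regrasp with that correction.

```bash
echo "OFF=.027  # tips above reported TCP" >> h.py; python3 - <<'E'
from h import *
f=(.5166,.3362)
move_gripper(.075)
servo_line((*f,.03),rate=.2); print(servo_line((*f,.006-OFF),rate=.06,contact_N=6)); print(current_position())
move_gripper(0.03); print(current_finger_gap(),current_grip_force(),current_position())
servo_line((*f,.16),rate=.2); print(current_finger_gap(),current_grip_force(),current_clock())
a=[]
for n in ["wrist","side"]:
    c=capture(n); a.append(c["image"]); P=pts(c); Q=near(P,f,.045); 
    for lo in np.arange(.17,.22,.005): 
        S=Q[(Q[:,2]>lo)&(Q[:,2]<lo+.005)]
        if len(S): print(n,"%.3f"%lo,len(S),S.min(0).round(3),S.max(0).round(3))
cv2.imwrite("pics/held.png",cv2.resize(np.hstack(a),(800,300)))
E
```

```text
False
[ 0.51686971  0.33634641 -0.02078505]
0.049800774102627364 30.000250339508057 [ 0.51674609  0.33625878 -0.02074483]
0.04946429311823069 29.999930262565613 18.3167
wrist 0.175 18 [0.492 0.317 0.178] [0.5   0.353 0.18 ]
wrist 0.180 202 [0.491 0.307 0.18 ] [0.509 0.367 0.185]
wrist 0.185 342 [0.491 0.303 0.185] [0.511 0.37  0.19 ]
wrist 0.190 404 [0.491 0.303 0.19 ] [0.511 0.37  0.195]
wrist 0.195 455 [0.491 0.303 0.195] [0.512 0.37  0.2  ]
wrist 0.200 484 [0.491 0.303 0.2  ] [0.525 0.37  0.205]
wrist 0.205 7498 [0.491 0.303 0.205] [0.534 0.37  0.21 ]
wrist 0.210 374 [0.494 0.303 0.21 ] [0.531 0.37  0.215]
wrist 0.215 391 [0.504 0.302 0.215] [0.525 0.371 0.22 ]
side 0.175 3 [0.499 0.352 0.178] [0.504 0.357 0.18 ]
side 0.180 35 [0.492 0.326 0.18 ] [0.508 0.359 0.185]
side 0.185 41 [0.492 0.305 0.185] [0.517 0.37  0.19 ]
side 0.190 54 [0.492 0.303 0.19 ] [0.517 0.371 0.195]
side 0.195 52 [0.492 0.305 0.195] [0.516 0.371 0.2  ]
side 0.200 58 [0.492 0.304 0.2  ] [0.513 0.371 0.205]
side 0.205 248 [0.492 0.303 0.205] [0.527 0.371 0.21 ]
side 0.210 64 [0.493 0.304 0.21 ] [0.526 0.371 0.215]
side 0.215 20 [0.505 0.303 0.215] [0.523 0.372 0.22 ]
```

View pics/held.png

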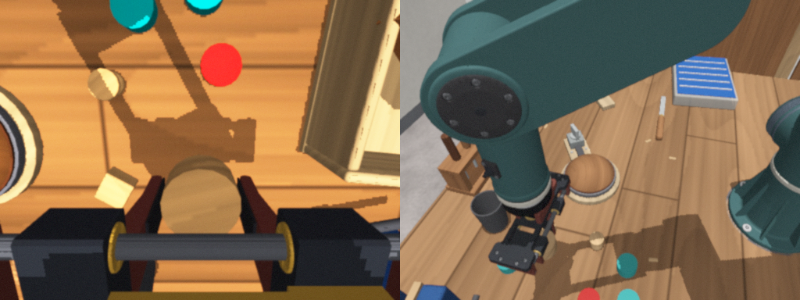

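The foot is held level, its centre within 0.5 mm of the TCP and its underside at TCP+0.0205. Next I place it on the crown with a guarded descent.

```bash
python3 - <<'E'
from h import *
k=np.array([.5266,.0210])
go((*k,.16)); print(current_position())
servo_line((*k,.074),rate=.12); sleep(.3); F0=np.array(current_force())
hit=servo_line((*k,.058),rate=.012,contact_N=1.5); print(hit,current_position(),np.array(current_force())-F0,current_clock())
E
```

```text
[0.52666689 0.02122582 0.15996191]
True [0.52656233 0.02102002 0.06410754] [ 0.16873778 -0.35694236  5.07986442] 22.6333
```

```bash
python3 - <<'E'
from h import *
k=np.array([.5266,.0210])
z=current_position()[2]
servo_line((*k,z+.0004),rate=.01); sleep(.2); print(current_position(),current_force())
move_gripper(.08); sleep(.2)
servo_line((*k,.19),rate=.12)
go((.60,.02,.23)); a=[]
for n in ["wrist","side"]:
    c=capture(n); a.append(c["image"]); P=pts(c); Q=near(P,k,.04); Q=Q[(Q[:,2]>.10)&(Q[:,2]<.135)]
    T=Q[Q[:,2]>np.median(Q[:,2])-.006]; A=np.c_[T[:,:2]-k,np.ones(len(T))]; s=np.linalg.lstsq(A,T[:,2],rcond=None)[0]
    print(n,circ_top(P,k,.05,.107,.13),"tilt deg",np.degrees(s[:2]),s[2])
    B=near(P,k,.068); B=B[np.hypot(*(B[:,:2]-k).T)>.033]
    print(sphere(B,k,.068,.045))
print(current_clock()); cv2.imwrite("pics/placed.png",cv2.resize(np.hstack(a),(800,300)))
E
```

```text
[0.52634601 0.02102717 0.06428125] [0.76307202 0.7264876  0.19021939]
wrist (0.5258092284202576, 0.022489028051495552, 0.02543020248413086, np.float64(0.11404416857017517), array([0.52768798, 0.02268528])) tilt deg [-0.61137065 -1.16984171] 0.11397568387347475
(array([0.52645361, 0.02099297, 0.00391051]), 6072)
side (0.5255056023597717, 0.02284449152648449, 0.026278574019670486, np.float64(0.11444275728802074), array([0.52539712, 0.02556778])) tilt deg [ 1.03329054 -2.22482303] 0.11445175600897277
(array([0.53660279, 0.04860498, 0.35157771]), 4040)
25.675
```

View pics/placed.png

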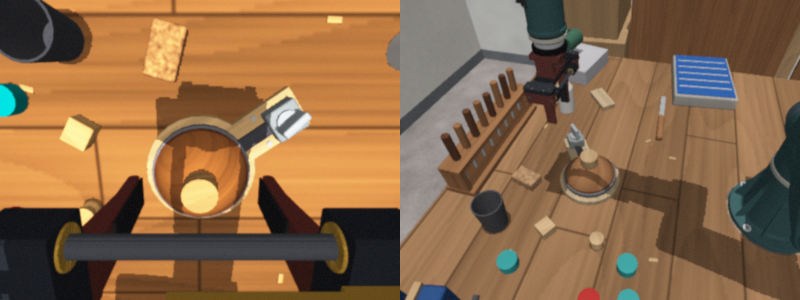

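The foot rests on the crown: offset about 1.5 mm, tilt about 1°, top height 0.114. Bystanders are unmoved. Next I grip the screw.

```bash
python3 - <<'E'
from h import *
c=capture("wrist"); P=pts(c); Q=near(P,(.6156,-.1059),.03); Q=Q[Q[:,2]>.085]; Q=Q[Q[:,2]<.1]
w,v=np.linalg.eigh(np.cov(Q[:,:2].T)); b=np.arctan2(v[1,1],v[0,1]); print("bar deg",np.degrees(b),cv2.minAreaRect((Q[:,:2]*1000).astype(np.float32)),len(Q))
s=(.6156,-.1059); a=b+np.pi/2
for k in (-1,0,1):
    q=inverse_kinematics((*s,.12),down(a+k*np.pi)); q2=inverse_kinematics((*s,.12),down(a+k*np.pi-.3))
    print(k,None if q is None else np.round(q,3), None if q2 is None else np.round(q2,3))
E
```

```text
bar deg 135.2992515741743 ((615.9153442382812, -105.67009735107422), (12.074663162231445, 41.73811721801758), 44.30767822265625) 491
-1 [-0.281  0.465  1.538 -0.     1.139 -1.072] [-0.281  0.465  1.538 -0.     1.139 -0.772]
0 [-0.281  0.465  1.538 -0.     1.139  2.07 ] [-0.281  0.465  1.538 -0.     1.139  2.37 ]
1 [-0.281  0.465  1.538 -0.     1.139 -1.072] [-0.281  0.465  1.538 -0.     1.139 -0.772]
```

```bash
python3 - <<'E'
from h import *
s=(.6156,-.1058); a=np.radians(135.2-90)+np.pi
qa=inverse_kinematics((*s,.16),down(a)); print(qa)
goto_joints(qa); move_gripper(.045)
servo_line((*s,.075),rate=.12); sleep(.2)
print(current_force(),current_torque())
print(servo_line((*s,.064-OFF),rate=.06,contact_N=6),current_position())
move_gripper(0.0); sleep(.2); print(current_finger_gap(),current_grip_force(),current_force(),current_torque(),current_joint_pos(),current_clock())
E
```

```text
[-2.80733086e-01  4.24926391e-01  1.49568615e+00 -4.44089210e-16
  1.22098011e+00  2.07197075e+00]
[-0.00752474  0.52175612 -0.74744109] [ 0.03597627  0.17803348 -0.04884116]
False [ 0.61575642 -0.10582432  0.03697378]
0.011750611336659719 30.00116676092148 [-2.3300456  -3.3213461   3.74308642] [-0.61630424  0.69212521  0.05340072] [-2.81507304e-01  5.62112900e-01  1.60762498e+00 -1.96490710e-03
  9.72785716e-01  2.07189877e+00] 29.7333
```

The grip is fine (11.75 mm, 30 N), but the wrist took the branch with j6 = 2.07, which leaves no room to turn. I'll regrip a half turn over, then turn.

```bash
python3 - <<'E'
from h import *
s=(.6154,-.1060); a=np.radians(135.2-90)+np.pi
move_gripper(.045); servo_line((*s,.08),rate=.12)
q=np.array(current_joint_pos()); q[5]-=np.pi; goto_joints(q)
print(servo_line((*s,.064-OFF),rate=.08,contact_N=6),current_position())
move_gripper(0.0); sleep(.2); print(current_finger_gap(),current_force(),current_torque(),current_joint_pos(),current_clock())
q=np.array(current_joint_pos()); 
j0=q[5]; t0=current_clock()
q[5]=j0+.4; goto_joints(q); print(current_force(),current_torque()[2],current_joint_torque()[5],current_joint_pos()[5],current_finger_gap(),current_clock()-t0)
q[5]=j0+.8; goto_joints(q); print(current_force(),current_torque()[2],current_joint_torque()[5],current_joint_pos()[5],current_finger_gap(),current_clock()-t0)
np.save("j0.npy",j0); np.save("q.npy",q)
E
```

```text
False [ 0.61538207 -0.10601313  0.03674618]
0.01166717286856433 [-3.66623013 -3.10747692  4.40650331] [-0.70977059  0.63232684  0.08563838] [-2.81739787e-01  5.61648892e-01  1.60835688e+00 -1.42428908e-03
  9.71565589e-01 -1.07006419e+00] 35.0917
[-0.16703659 -0.72008325  0.45008239] -0.04087224989190331 0.17260723281651735 -0.673521449496045 0.012024440128685369 0.4665999999999997
[ 0.85908843 -0.59432216 -0.42375081] -0.034123681030041236 0.15126710291951895 -0.27506751015147574 0.011587191087987806 0.9332999999999956
```

```bash
python3 - <<'E'
from h import *
q=np.load("q.npy"); j0=float(np.load("j0.npy")); L=[]
for i in range(32):
    q[5]+=.07; goto_joints(q)
    t=[np.mean(x) for x in zip(*[(current_torque()[2],current_joint_torque()[5],current_joint_pos()[5]) for _ in range(2)])]
    L.append((q[5]-j0,*t[:2],t[2]-j0,current_finger_gap()))
    if abs(t[0]+.04)>.25: break
print(np.round(L,4)); print(current_force(),current_clock()); np.save("q.npy",q)
E
```

```text
[[ 0.87   -0.0299  0.1726  0.8659  0.0117]
 [ 0.94   -0.0285  0.178   0.9362  0.0116]
 [ 1.01   -0.0274  0.1804  1.0064  0.0118]
 [ 1.08   -0.0573  0.1816  1.0764  0.0116]
 [ 1.15   -0.087   0.1296  1.1465  0.0118]
 [ 1.22   -0.0842  0.1128  1.2164  0.0114]
 [ 1.29   -0.0096  0.1127  1.2864  0.012 ]
 [ 1.36   -0.0511  0.1127  1.3564  0.0119]
 [ 1.43   -0.0101  0.1126  1.4264  0.0122]
 [ 1.5    -0.0443  0.1125  1.4964  0.012 ]
 [ 1.57   -0.0243  0.1124  1.5664  0.0122]
 [ 1.64    0.6603  0.7686  1.6353  0.0119]]
[ 5.60455427  0.05148833 -4.39534041] 39.025
```

The stop shows at about +1.6 rad, with the torque at 0.66 N m. I'll ease back to find the unloaded seat angle, then back off a quarter turn from it.

```bash
python3 - <<'E'
from h import *
q=np.load("q.npy"); j0=float(np.load("j0.npy")); L=[]; top=current_joint_pos()[5]
for i in range(10):
    q[5]-=.01; goto_joints(q)
    t=current_torque()[2]; L.append((current_joint_pos()[5]-j0,t,current_joint_torque()[5],current_finger_gap()))
    if t<0: break
print(np.round(L,4),top-j0,current_clock()); np.save("q.npy",q)
E
```

```text
[[ 1.6251  0.4984  0.4745  0.0117]
 [ 1.6154  0.287   0.2936  0.0119]
 [ 1.6058  0.0568  0.0162  0.0117]
 [ 1.5959  0.0285  0.0031  0.0121]
 [ 1.5859  0.0619  0.0025  0.0121]
 [ 1.5759  0.0415  0.0024  0.0121]
 [ 1.5659 -0.03    0.0025  0.0115]] 1.6353274516633354 40.775
```

```bash
python3 - <<'E'
from h import *
q=np.load("q.npy"); j0=float(np.load("j0.npy")); tgt=1.606-np.pi/2
for x in (1.2,.8,.4,tgt+.002): q[5]=j0+x; goto_joints(q)
sleep(.3)
print(current_joint_pos()[5]-j0,tgt,current_finger_gap(),current_grip_force(),current_force(),current_torque(),current_clock())
k=np.array([.5266,.0210]); a=[]
for n in ["wrist","top","side"]:
    c=capture(n); a.append(c["image"]); P=pts(c)
    try: print(n,circ_top(P,k,.05,.107,.125))
    except Exception as e: print(n,"hidden")
cv2.imwrite("pics/end.png",cv2.resize(np.vstack([np.hstack(a[:2]),np.hstack([a[2],cv2.resize(a[0][90:250,150:370],(512,384))])]),(800,600)))
E
```

```text
0.0386440565811752 0.035203673205103536 0.011923984297261978 30.000431835651398 [ 3.55869251  0.14994512 -2.03097534] [ 0.05772312 -0.69425339 -0.04542657] 42.8917
wrist (0.0, 0.0, 0.0, np.float64(nan), array([nan, nan]))
top (0.5279696583747864, 0.04592539370059967, 0.007385609205812216, np.float64(0.11360354852091908), array([0.52790634, 0.04641309]))
side (0.5262850522994995, 0.023213403299450874, 0.025877423584461212, np.float64(0.11439308231119395), array([0.52540918, 0.02566507]))
  return _methods._mean(a, axis=axis, dtype=dtype,
  ret = ret.dtype.type(ret / rcount)
h.py:17: RuntimeWarning: Mean of empty slice.
  (cx,cy),rad=cv2.minEnclosingCircle(Q[:,:2].astype(np.float32)); return cx,cy,rad,np.median(Q[:,2]),Q[:,:2].mean(0)
  ret = um.true_divide(
```

View pics/end.png

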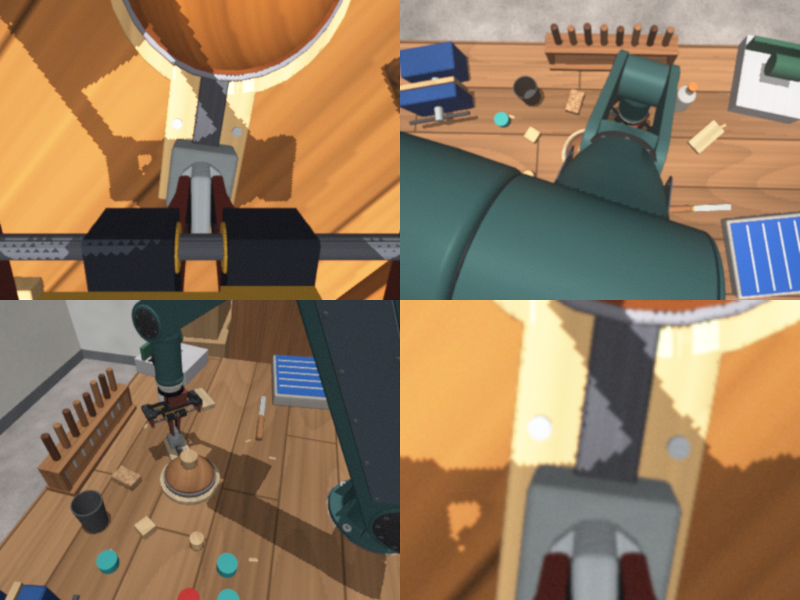

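The bar is gripped square between the pads (wrist view), and the foot still sits on the bowl (side view, about (188,455)). The seat came at 1.61 rad of travel, within the stated 1.0–2.6, and the screw is backed off 1.57.

```bash
python3 -c "
from bench import *
print(close_job(), current_clock())"
```

```text
the job is handed in; nothing more can be done
the job is handed in; nothing more can be done
```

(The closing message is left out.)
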